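# Move a hot glass lid to the trivet with the lid lifter

## Robot

A 7-joint arm with a two-finger parallel gripper is mounted at the origin on the work surface. World frame = base frame: x ahead of the robot, y to its left, z up, the work surface at z = 0. Lengths are in m, angles in rad, forces in N, time in s.
With the tool pointing down it reaches from about 0.425 to 0.875 m from the base axis. Payload 4.7 kg.
Tool frame: the origin (TCP) lies midway between the tips of the shut fingers; the grasp point (between the pads) lies ctrl.grasp_offset behind it (ctrl.grasp_offset is the distance from the TCP to the grasp point, in m); z points along the fingers, y is the line along which they close (so a half turn about z gives the same grasp; the last joint's range is limited). The gripper opens to 87 mm and grips with 3 to 60 N. Pads are 19 mm wide; open, the fingers measure 117 mm over their backs; the gripper's body (75 mm by 190 mm) begins 51 mm behind the grasp point.
Start: joints at [-1.124, 0.321, -0.07, 1.45, 0.023, 1.371, -0.057], TCP at [0.273, 0.59, 0.223] pointing down, gripper open.
Joint ranges: [-2.86, 2.86], [-0.3, 2.09], [-1.38, 1.24], [0.06, 2.45], [-1.56, 4.7], [0.09, 2.05], [-2.69, 2.69]. Speed limits (rad/s): [2.57, 2.57, 3.14, 3.14, 3.14, 3.14, 3.14].

## Interface

Orientations are given as a rotation vector (axis times angle).
In Python, from bench import ctrl gives the robot as it stands. The module is installed in compiled form; this text tells all that it offers.
- The arm moves only by the tool jog_arm, never from a script. Its argument "moves" is one flat list of numbers, 7 for each row, row after row: the shift along the tool's x, y, z in units of 30 cm (1.0 is 30 cm), then the turn, a rotation vector about the tool's x, y, z in units of 60 degrees (1.0 is 60 degrees), then the gripper's target within -1 to 1 (fully open at 1, half-way at 0, shut at -1). In form: [x, y, z, wx, wy, wz, fingers, x, y, z, wx, wy, wz, fingers, ...]. A call has exactly 8 rows; each row is the pose to reach, as a shift and turn from the pose commanded when the call began, along the tool's axes at that moment; what a row does not reach only later rows make up. A row lasts 1/8 s, in which the tool goes at most 62.5 mm and 10.7 degrees, less where a joint would pass 70% of its speed; a pose out of reach is approached as far as the arm can. A call with a number of a shift or a turn outside -1 to 1 is refused whole. A call with a gripper value outside its range is refused whole. The fingers move at their own pace and stop on an object; "newtons" is the grip in N (left out, the last holds). Time passes only in rows, so rows that repeat a pose let the fingers close, or fill a call up. It gives the time, the measured TCP pose, the force, the opening and the grip force at its end, in the units of the state.
- ctrl.get_state(): the state, without advancing time (a new reading comes with each control period).
- ctrl.get_image(name): name is "scene" or "top"; returns a dict with "pixels" (400x640x3 uint8, red, green, blue), "fx", "fy", "cx", "cy" (pixels), "dist" ([k1, k2, p1, p2, k3] as OpenCV has them; the pictures are not rectified), "xyz" and "rotation" of the camera in the world. Camera axes: x right, y up, looking along -z (the intrinsics and any distortion apply to the point x, -y, -z); pixel columns grow to the right and rows downward; lengths in m; the calibration is good to about 2 mm. A picture is of the moment at which its call begins. There is no depth.
- ctrl.close_job(): hands the job in; it is judged then, once.
The state is a dict: "time": time; "joint_positions": joint angles; "qd": joint speeds; "joint_torque": joint torques, N m; "position": TCP position; "tool_rot": TCP orientation; "ft_force": force on the tool from outside, world axes, zero at the start; "torque": the same for the moment, N m; "grip_width": opening from 0.0 (shut) to 1.0 (fully open); "grip_force": force on a finger pad.
Only numpy, scipy, OpenCV 4.12 (cv2) and the standard library are available. Lean on these libraries where they do the work, as an engineer would, in place of code of your own. Each camera call takes 0.05 s, during which the arm holds its last target. There are 200 camera calls.

## Task

The pan's thin glass lid is hot: with the lid lifter, hook it by its loop handle, lift it level off the pan and set it down gently, right way up, in the middle of the cork trivet. No knock or push on the lid may exceed 15 N, and the hand must not touch it. Then lay the lifter down on the bare counter, clear of the pan, lid and trivet, and leave the bowls, whisk and bottle where they are.

Things in the scene. Friction and masses are not known exactly. Their poses are not given: they have to be found in the camera images.
- lifter_grip (a point): Lid lifter, 205 mm long, 160 g, lying on its feet. This point, half-way up its wooden handle 32 mm above the counter, is the place to grip. x runs along the lifter to its fork, z up; at the start x points away from the robot within 0.5 rad. The handle is a bar 120 mm long (x -70 to +50 mm from here), 22 mm wide, 24 mm high.
- lifter_fork (a point): Where the loop should hang: between the two tines, at their centre line, 106 mm ahead of the grip point and 28 mm below it. Axes as there. The tines are level steel rods 8 mm thick, 40 mm wide over both, running from a cross-bar 26 mm behind this point to 18 mm ahead; there the tips turn up, ending 28 mm ahead, 12 mm above the tines' upper face.
- lifter: The same lifter: origin on its underside, 32 mm below the grip point, level with the bottom of the tines. It rests on the tines and on a 52 mm wide wire foot 55 mm behind the grip point.
- lid_loop (a point): Middle of the top bar of the lid's loop handle. y along the bar, z up, x level through the loop, away from the robot within 0.5 rad. The loop is an upright arch of 8 mm steel bar: two posts 72 mm apart (clear), and 44 mm clear height between bar and glass. The lid's weight is balanced under this point.
- lid: The loose glass lid, 165 mm across, about 260 g: centre of its underside, 64 mm below the middle of the loop's bar, axes as there. It lies with its edge on the pan's rim; a 134 mm wide plug below drops 8 mm into the pan with 5 mm clearance all round. The underside of the edge is 8 mm above this point.
- pot_rim (a point): Centre of the mouth of the steel saucepan at its rim, 133 mm above the counter. The pan is 152 mm across, with ear handles at its sides reaching 102 mm from its middle, at most 118 mm above the counter. It stands fixed on an electric hob, to the robot's left or right.
- hob: The hob (240 x 230 mm, 63 mm high) with the pan, fixed; origin at the counter under the pan's middle, z up.
- trivet_top (a point): Centre of the upper face of the round cork trivet, 200 mm across, 12 mm thick, fixed to the counter, on the other side from the hob.
- trivet: The trivet; origin at the counter under its middle.
- bowls: Nested pair of plastic bowls, 150 mm across, 90 mm high, standing ahead beyond hob and trivet; leave alone. Origin: centre of the underside.
- whisk: Steel whisk, 275 mm long, 52 mm high, lying to the left, along the cabinet; leave alone. Origin: on the counter, 150 mm from the handle's end; x towards the wires.
- bottle: Empty glass bottle with flip-top latch, 72 mm across, 262 mm high, standing to the right; leave alone. Origin: centre of the underside.

How it is judged:
By the outcome, as a careful person would: the job done as asked, in the order asked, and still so for the second after the job is handed in, with the robot touching nothing.
It also fails if it takes over 72 s, if anything falls off the work surface, if the arm or the gripper's body presses on something with over 40 N, if the wrist force passes 120 N, or if a joint passes its speed limit or range.

## Working session

There is one attempt and no reset: what is moved stays moved. The work goes in short steps, Python scripts to look and compute and a tool call to move; the robot and the scene stay as the last step left them, time stands still between calls to the robot, and variables do not carry over. Pictures are saved under pics/ and viewed, at most 10 in all, crops included, and the job is handed in when it is done.

Besides the shell and the picture viewer there is one more tool, called after "Emit:" in YAML: its name, and indented under it one key for each argument. jog_arm: Moves the arm, as the interface text tells. Its arguments: {"type":"object","properties":{"moves":{"type":"array"},"newtons":{"type":"number"}},"required":["moves"]}

```bash
mkdir -p pics; cat > h.py <<'E'
import numpy as np, cv2
from bench import ctrl
from scipy.spatial.transform import Rotation as R
def rot(a):
    a=np.array(a,float)
    return a if a.shape==(3,3) else (R.from_quat(a).as_matrix() if a.size==4 else R.from_rotvec(a).as_matrix())
def cam(n,fn=None):
    c=ctrl.get_image(n)
    if fn: cv2.imwrite('pics/'+fn,cv2.cvtColor(c['pixels'],cv2.COLOR_RGB2BGR))
    return c
def K(c): return np.array([[c['fx'],0,c['cx']],[0,c['fy'],c['cy']],[0,0,1.]])
F=np.diag([1,-1,-1.])
def ray(c,uv):
    p=cv2.undistortPoints(np.array([[uv]],float),K(c),np.array(c['dist'],float))[0,0]
    return np.array(c['xyz']),rot(c['rotation'])@F@np.array([p[0],p[1],1])
def atz(c,uv,z):
    o,d=ray(c,uv); return o+d*(z-o[2])/d[2]
def proj(c,P):
    X=(np.atleast_2d(P)-np.array(c['xyz']))@rot(c['rotation'])@F
    return cv2.projectPoints(X,np.zeros(3),np.zeros(3),K(c),np.array(c['dist'],float))[0][:,0]
E
python3 - <<'E'
from h import *
for n in('scene','top'):
    c=cam(n,n+'0.png'); print({k:v for k,v in c.items() if k!='pixels'})
print(ctrl.get_state(),ctrl.grasp_offset)
E
```

```text
{'fx': 407.4782669552387, 'fy': 407.4782669552387, 'cx': 311.2095762948364, 'cy': 196.14030841798618, 'dist': array([-0.02871262,  0.        ,  0.        ,  0.        ,  0.        ]), 'xyz': array([1.22084281, 0.37776708, 1.24495997]), 'rotation': array([0.34966614, 0.60178658, 2.06722147])}
{'fx': 464.2208135815771, 'fy': 464.2208135815771, 'cx': 309.2421973654291, 'cy': 202.93119966011292, 'dist': array([-0.0409431,  0.       ,  0.       ,  0.       ,  0.       ]), 'xyz': array([0.33303202, 0.01388517, 1.40481859]), 'rotation': array([ 0.16554019, -0.18175141, -1.62743861])}
{'time': 0.1, 'joint_positions': array([-1.12389553,  0.32173124, -0.07009448,  1.45155697,  0.02255978,
        1.37077854, -0.05692271]), 'qd': array([-0.00140635, -0.00065668, -0.00135878, -0.00259623, -0.00010672,
        0.00138443,  0.00077252]), 'joint_torque': array([ 2.53519938e-04, -4.92569053e+01, -4.05610772e-01, -3.13397169e+01,
       -6.40302384e-02,  3.94251966e-02,  5.67229267e-05]), 'position': array([0.27243893, 0.58960935, 0.22158039]), 'tool_rot': array([-6.74470847e-01, -3.06801547e+00,  2.60478283e-03]), 'ft_force': array([ 0.62531211, -1.18073337,  0.2392507 ]), 'torque': array([-0.03640746, -0.06346075, -0.03127031]), 'grip_force': 0.0, 'grip_width': 0.9971255207021249} 0.0187
```

View pics/scene0.png

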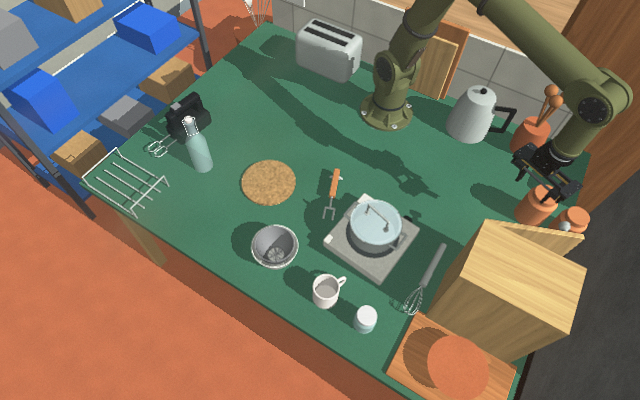

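View pics/top0.png

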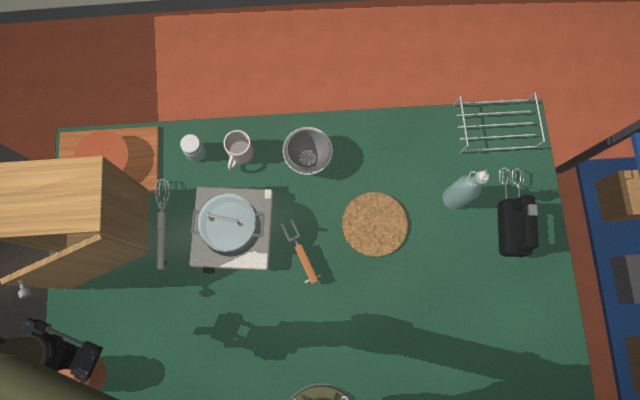

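The top view shows the lid at about (227,220), the lifter from (287,225) to (313,282) and the trivet at (375,224). I'll enlarge these.

```bash
python3 - <<'E'
import cv2
a=cv2.imread('pics/top0.png')[180:300,185:345]; cv2.imwrite('pics/tc.png',cv2.resize(a,None,fx=5,fy=5,interpolation=2))
a=cv2.imread('pics/scene0.png')[155:275,300:440]; cv2.imwrite('pics/sc.png',cv2.resize(a,None,fx=5,fy=5,interpolation=2))
E
```

```text
(no output)
```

View pics/tc.png

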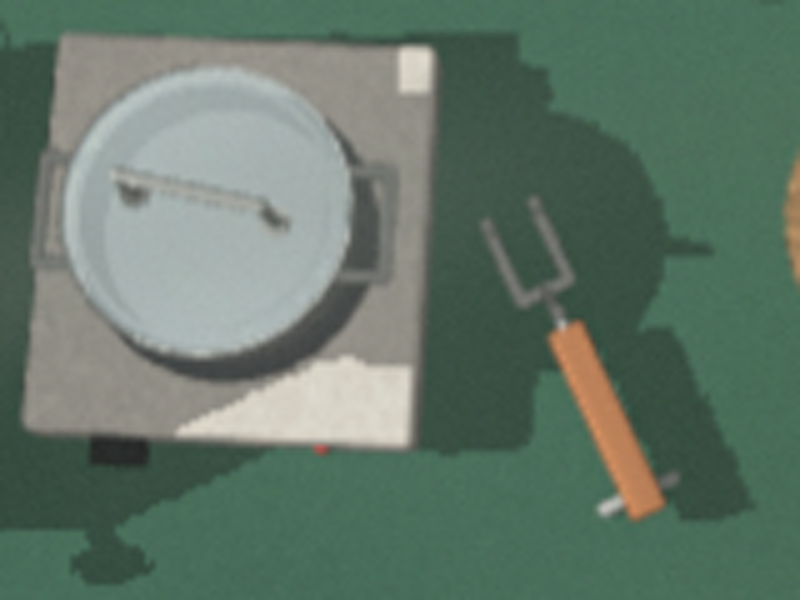

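View pics/sc.png

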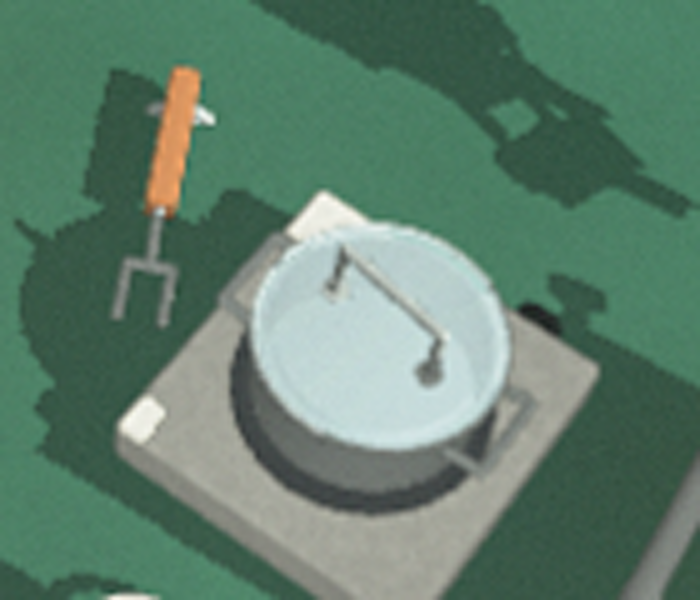

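```bash
python3 - <<'E'
from h import *
t=cam('top');s=cam('scene')
T=lambda u,v:(185+(u+.5)/5-.5,180+(v+.5)/5-.5); S=lambda u,v:(300+(u+.5)/5-.5,155+(v+.5)/5-.5)
def tri(a,b):
    A=np.zeros((3,3));y=np.zeros(3)
    for c,p in((t,a),(s,b)):
        o,d=ray(c,p);d/=np.linalg.norm(d);M=np.eye(3)-np.outer(d,d);A+=M;y+=M@o
    return np.linalg.solve(A,y).round(4)
print('loop tri',tri(T(117,173),S(443,340)),tri(T(268,206),S(343,248)))
for c,P,pts in((t,T,[(117,173),(268,206)]),(s,S,[(443,340),(343,248)])):
    q=[atz(c,P(*p),.191) for p in pts]; m=(q[0]+q[1])/2;d=q[0]-q[1];print('loop',m.round(4),np.linalg.norm(d),'yaw',np.arctan2(-d[0],d[1]))
q=[atz(t,T(*p),.044) for p in [(550,335),(582,322),(632,520),(663,505)]];f=(q[0]+q[1])/2;b=(q[2]+q[3])/2;d=f-b
print('handle top',f.round(4),b.round(4),np.linalg.norm(d),np.arctan2(d[1],d[0]),(b+d/np.linalg.norm(d)*.07).round(4))
q=[atz(s,S(*p),.044) for p in [(148,205),(177,208),(173,69),(201,69)]];f=(q[0]+q[1])/2;b=(q[2]+q[3])/2;d=f-b
print('handle scene',f.round(4),b.round(4),np.linalg.norm(d),np.arctan2(d[1],d[0]),(b+d/np.linalg.norm(d)*.07).round(4))
for c,P,pts in((t,T,[(487,222),(534,201),(524,303),(572,282)]),(s,S,[(116,318),(164,325),(128,263),(173,270)])):
    print('tines',[atz(c,P(*p),z).round(4)[:2] for p,z in zip(pts,[.019,.019,.008,.008])])
for c,lo,hi in((t,(330,180),(420,270)),(s,(235,150),(305,215))):
    im=cv2.cvtColor(c['pixels'],cv2.COLOR_RGB2HSV)[lo[1]:hi[1],lo[0]:hi[0]]
    m=((im[...,0]<22)&(im[...,1]>70)).astype(np.uint8)
    k=max(cv2.findContours(m,0,1)[0],key=cv2.contourArea)[:,0]+lo
    w=np.array([atz(c,p,.012)[:2] for p in k]);
    (x,y),r=cv2.minEnclosingCircle(w.astype(np.float32));print('trivet',x,y,r,w.min(0)/2+w.max(0)/2)
# lid outline check
for c in(t,s):print('lid circ', proj(c,[[0.6,0.2,.14]]))
E
```

```text
loop tri [0.5901 0.2667 0.1853] [0.5665 0.1862 0.1874]
loop [0.5778 0.2242 0.191 ] 0.08323191385327731 yaw -0.2796448455660649
loop [0.5805 0.2284 0.191 ] 0.0840063729576238 yaw -0.2999021603553807
handle top [0.5102 0.0319 0.044 ] [ 0.4002 -0.0089  0.044 ] 0.11729052324133096 0.355201133650939 [0.4659 0.0154 0.044 ]
handle scene [0.5153 0.0386 0.044 ] [ 0.4019 -0.0075  0.044 ] 0.12245765256938644 0.38632521487019045 [0.4667 0.0189 0.044 ]
tines [array([0.5812, 0.0761]), array([0.5923, 0.047 ]), array([0.532 , 0.0568]), array([0.543 , 0.0271])]
tines [array([0.5972, 0.0513]), array([0.5841, 0.0822]), array([0.5486, 0.0322]), array([0.5363, 0.0621])]
trivet 0.5654246211051941 -0.20536065101623535 0.10059156268835068 [ 0.56603378 -0.20500591]
trivet 0.5705528855323792 -0.20096690952777863 0.10209015756845474 [ 0.56839402 -0.20148086]
lid circ [[234.81877508 212.57172272]]
lid circ [[364.60527291 221.90578001]]
```

The enlargements show the loop bar from (117,173) to (268,206), and the handle and tines sharply enough to place. The estimates are loop (0.579,0.226) with yaw -0.29, lifter grip (0.466,0.017) with yaw 0.37, and trivet (0.567,-0.203). Next is the approach above the lifter.

```bash
cat >> h.py <<'E'
def down(yaw): # yaw of the lifter's x axis; tool y = left of it
    y=np.array([-np.sin(yaw),np.cos(yaw),0]);z=np.array([0,0,-1.]);return np.c_[np.cross(y,z),y,z]
def plan(wps,start=None):
    """wps: (pos, yaw, finger[, profile]) one call each; prints rows"""
    s=ctrl.get_state();p=np.array(s['position']);M=rot(s['tool_rot'])
    if start is not None: p,M=np.array(start[0]),down(start[1])
    for P,yaw,f in wps:
        P=np.array(P,float);N=down(yaw)
        d=M.T@(P-p)/.3;w=R.from_matrix(M.T@N).as_rotvec()/(np.pi/3)
        tau=np.arange(1,9)/8;prof=tau**3*(10-15*tau+6*tau*tau)
        if f is not None and f<=-5: f=f+10
        out=[[round(float(v),3) for v in np.r_[d*k,w*k]]+[f] for k in prof]
        print(np.round(P,3),'step mm',round(np.linalg.norm(P-p)*1e3),'|',str(sum(out,[])).replace(' ',''))
        p,M=P,N
E
python3 - <<'E'
from h import *
plan([((.33,.41,.26),.1,1),((.43,.21,.26),.37,1),((.4665,.017,.12),.37,1)])
E
```

```text
[0.33 0.41 0.26] step mm 193 | [-0.007,-0.007,-0.002,-0.0,-0.0,-0.008,1,-0.044,-0.048,-0.013,-0.0,-0.0,-0.053,1,-0.117,-0.128,-0.035,-0.0,-0.0,-0.14,1,-0.213,-0.232,-0.063,-0.001,-0.0,-0.254,1,-0.308,-0.336,-0.092,-0.001,-0.0,-0.369,1,-0.381,-0.416,-0.113,-0.001,-0.0,-0.456,1,-0.418,-0.456,-0.125,-0.001,-0.0,-0.501,1,-0.425,-0.464,-0.127,-0.001,-0.0,-0.509,1]
[0.43 0.21 0.26] step mm 224 | [-0.004,-0.011,0.0,0.0,0.0,-0.004,1,-0.027,-0.072,0.0,0.0,0.0,-0.027,1,-0.073,-0.192,0.0,0.0,0.0,-0.071,1,-0.133,-0.348,0.0,0.0,0.0,-0.129,1,-0.192,-0.505,0.0,0.0,0.0,-0.187,1,-0.238,-0.625,0.0,0.0,0.0,-0.231,1,-0.261,-0.685,0.0,0.0,0.0,-0.254,1,-0.265,-0.697,0.0,0.0,0.0,-0.258,1]
[0.466 0.017 0.12 ] step mm 241 | [0.002,-0.01,0.007,0.0,0.0,0.0,1,0.012,-0.067,0.048,0.0,0.0,0.0,1,0.033,-0.177,0.128,0.0,0.0,0.0,1,0.06,-0.322,0.233,0.0,0.0,0.0,1,0.086,-0.467,0.338,0.0,0.0,0.0,1,0.107,-0.577,0.418,0.0,0.0,0.0,1,0.117,-0.633,0.459,0.0,0.0,0.0,1,0.119,-0.644,0.467,0.0,0.0,0.0,1]
```

Emit:
jog_arm:
  moves: [-0.007,-0.007,-0.002,0,0,-0.008,1,-0.044,-0.048,-0.013,0,0,-0.053,1,-0.117,-0.128,-0.035,0,0,-0.14,1,-0.213,-0.232,-0.063,0,0,-0.254,1,-0.308,-0.336,-0.092,0,0,-0.369,1,-0.381,-0.416,-0.113,0,0,-0.456,1,-0.418,-0.456,-0.125,0,0,-0.5,1,-0.425,-0.464,-0.127,0,0,-0.509,1]

```text
time: 1.2
position: [0.3309, 0.4092, 0.2613]
tool_rot: [-0.154, 3.137, 0.001]
ft_force: [0.1, 0.8, 0.4]
grip_width: 0.996
grip_force: 0.0
```

Emit:
jog_arm:
  moves: [-0.004,-0.011,0,0,0,-0.004,1,-0.027,-0.072,0,0,0,-0.027,1,-0.073,-0.192,0,0,0,-0.071,1,-0.133,-0.348,0,0,0,-0.129,1,-0.192,-0.505,0,0,0,-0.187,1,-0.238,-0.625,0,0,0,-0.231,1,-0.261,-0.685,0,0,0,-0.254,1,-0.265,-0.697,0,0,0,-0.258,1]

```text
time: 2.2
position: [0.4304, 0.2097, 0.2604]
tool_rot: [0.576, -3.088, 0.0]
ft_force: [0.3, 1.1, -0.6]
grip_width: 0.999
grip_force: 0.0
```

Emit:
jog_arm:
  moves: [0.002,-0.01,0.007,0,0,0,1,0.012,-0.067,0.048,0,0,0,1,0.033,-0.177,0.128,0,0,0,1,0.06,-0.322,0.233,0,0,0,1,0.086,-0.467,0.338,0,0,0,1,0.107,-0.577,0.418,0,0,0,1,0.117,-0.633,0.459,0,0,0,1,0.119,-0.644,0.467,0,0,0,1]

```text
time: 3.2
position: [0.4655, 0.0155, 0.1191]
tool_rot: [0.574, -3.086, 0.001]
ft_force: [-0.2, 0.5, 0.2]
grip_width: 1.002
grip_force: 0.0
```

```bash
python3 - <<'E'
from h import *
plan([((.4665,.017,.0135),.37,1)])
E
```

```text
[0.466 0.017 0.014] step mm 106 | [-0.0,0.0,0.006,0.0,-0.0,-0.0,1,-0.001,0.0,0.036,0.0,-0.0,-0.0,1,-0.002,0.001,0.097,0.0,-0.001,-0.0,1,-0.003,0.002,0.176,0.0,-0.001,-0.001,1,-0.004,0.002,0.255,0.0,-0.002,-0.001,1,-0.005,0.003,0.315,0.0,-0.002,-0.002,1,-0.006,0.003,0.346,0.0,-0.003,-0.002,1,-0.006,0.003,0.352,0.0,-0.003,-0.002,1]
```

Emit:
jog_arm:
  moves: [0,0,0.006,0,0,0,1,-0.001,0,0.036,0,0,0,1,-0.002,0.001,0.097,0,0,0,1,-0.003,0.002,0.176,0,0,0,1,-0.004,0.002,0.255,0,0,0,1,-0.005,0.003,0.315,0,0,0,1,-0.006,0.003,0.346,0,0,0,1,-0.006,0.003,0.352,0,0,0,1]

```text
time: 4.2
position: [0.4678, 0.019, 0.0146]
tool_rot: [0.58, -3.087, -0.0]
ft_force: [0.1, -0.3, 0.7]
grip_width: 1.001
grip_force: 0.0
```

Emit:
jog_arm:
  moves: [0,0,0,0,0,0,-1,0,0,0,0,0,0,-1,0,0,0,0,0,0,-1,0,0,0,0,0,0,-1,0,0,0,0,0,0,-1,0,0,0,0,0,0,-1,0,0,0,0,0,0,-1,0,0,0,0,0,0,-1]
  newtons: 60

```text
time: 5.2
position: [0.4681, 0.0186, 0.015]
tool_rot: [-0.578, 3.088, -0.0]
ft_force: [-0.1, -0.3, 0.2]
grip_width: 0.244
grip_force: 60.0
```

```bash
python3 - <<'E'
from h import *
plan([((.466,.02,.19),.37,-1),((.435,.15,.27),.1,-1),((.4219,.2732,.26),-.29,-1)])
E
```

```text
[0.466 0.02  0.19 ] step mm 175 | [0.0,0.0,-0.009,-0.0,0.0,0.0,-1,0.0,0.001,-0.06,-0.0,0.0,0.0,-1,0.001,0.002,-0.161,-0.0,0.0,0.0,-1,0.002,0.003,-0.292,-0.0,0.0,0.0,-1,0.003,0.005,-0.423,-0.0,0.0,0.0,-1,0.004,0.006,-0.523,-0.0,0.0,0.0,-1,0.005,0.007,-0.574,-0.0,0.0,0.0,-1,0.005,0.007,-0.583,-0.0,0.0,0.0,-1]
[0.435 0.15  0.27 ] step mm 156 | [-0.001,0.007,-0.004,0.0,0.0,0.004,-1,-0.006,0.046,-0.028,0.0,0.0,0.027,-1,-0.017,0.121,-0.073,0.0,0.0,0.071,-1,-0.03,0.221,-0.133,0.0,0.0,0.129,-1,-0.044,0.32,-0.193,0.0,0.0,0.187,-1,-0.054,0.396,-0.239,0.0,0.0,0.231,-1,-0.059,0.434,-0.262,0.0,0.0,0.254,-1,-0.06,0.441,-0.267,0.0,0.0,0.258,-1]
[0.422 0.273 0.26 ] step mm 124 | [0.0,0.007,0.001,0.0,0.0,0.006,-1,0.0,0.043,0.003,0.0,0.0,0.039,-1,0.001,0.114,0.009,0.0,0.0,0.102,-1,0.001,0.206,0.017,0.0,0.0,0.186,-1,0.002,0.299,0.024,0.0,0.0,0.27,-1,0.002,0.37,0.03,0.0,0.0,0.334,-1,0.002,0.406,0.033,0.0,0.0,0.366,-1,0.002,0.413,0.033,0.0,0.0,0.372,-1]
```

Emit:
jog_arm:
  moves: [0,0,-0.009,0,0,0,-1,0,0.001,-0.06,0,0,0,-1,0.001,0.002,-0.161,0,0,0,-1,0.002,0.003,-0.292,0,0,0,-1,0.003,0.005,-0.423,0,0,0,-1,0.004,0.006,-0.523,0,0,0,-1,0.005,0.007,-0.574,0,0,0,-1,0.005,0.007,-0.583,0,0,0,-1]

```text
time: 6.2
position: [0.4662, 0.0201, 0.1907]
tool_rot: [-0.578, 3.086, 0.001]
ft_force: [0.5, -0.4, -1.5]
grip_width: 0.248
grip_force: 60.0
```

Emit:
jog_arm:
  moves: [-0.001,0.007,-0.004,0,0,0.004,-1,-0.006,0.046,-0.028,0,0,0.027,-1,-0.017,0.121,-0.073,0,0,0.071,-1,-0.03,0.221,-0.133,0,0,0.129,-1,-0.044,0.32,-0.193,0,0,0.187,-1,-0.054,0.396,-0.239,0,0,0.231,-1,-0.059,0.434,-0.262,0,0,0.254,-1,-0.06,0.441,-0.267,0,0,0.258,-1]

```text
time: 7.2
position: [0.4342, 0.1506, 0.269]
tool_rot: [0.16, -3.136, 0.001]
ft_force: [-0.1, -0.7, -1.7]
grip_width: 0.246
grip_force: 60.0
```

Emit:
jog_arm:
  moves: [0,0.007,0.001,0,0,0.006,-1,0,0.043,0.003,0,0,0.039,-1,0.001,0.114,0.009,0,0,0.102,-1,0.001,0.206,0.017,0,0,0.186,-1,0.002,0.299,0.024,0,0,0.27,-1,0.002,0.37,0.03,0,0,0.334,-1,0.002,0.406,0.033,0,0,0.366,-1,0.002,0.413,0.033,0,0,0.372,-1]

```text
time: 8.2
position: [0.4215, 0.2729, 0.2591]
tool_rot: [-0.452, -3.108, 0.002]
ft_force: [1.0, 0.2, -2.1]
grip_width: 0.246
grip_force: 60.0
```

```bash
python3 - <<'E'
from h import *
plan([((.4219,.2732,.167),-.29,-1)])
t=cam('top','t1.png');s=cam('scene','s1.png')
A=cv2.imread('pics/t1.png')[180:300,185:305];B=cv2.imread('pics/s1.png')[155:275,320:440]
cv2.imwrite('pics/c1.png',np.hstack([cv2.resize(x,(400,400),interpolation=2) for x in(A,B)]))
E
```

```text
[0.422 0.273 0.167] step mm 92 | [-0.0,0.0,0.005,-0.0,-0.0,0.0,-1,-0.0,0.0,0.032,-0.0,-0.0,0.0,-1,-0.0,0.0,0.084,-0.0,-0.0,0.0,-1,-0.001,0.001,0.153,-0.001,-0.0,0.0,-1,-0.001,0.001,0.222,-0.001,-0.001,0.001,-1,-0.001,0.002,0.275,-0.001,-0.001,0.001,-1,-0.001,0.002,0.302,-0.001,-0.001,0.001,-1,-0.001,0.002,0.307,-0.001,-0.001,0.001,-1]
```

View pics/c1.png

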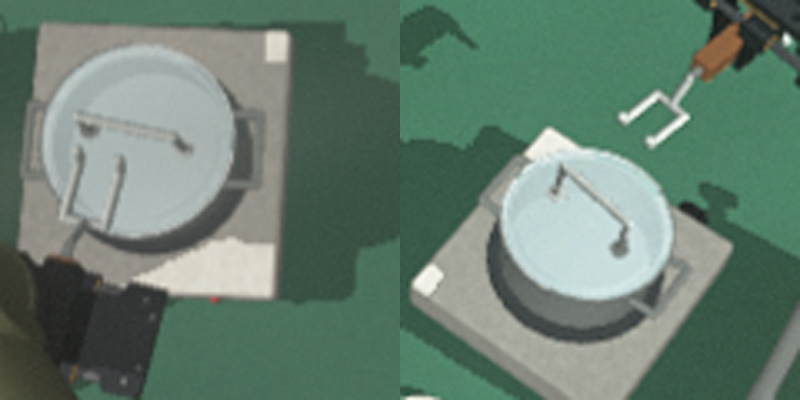

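The left half (top view) shows the tine tips at (80,152) and (122,160), just short of the bar that runs (75,117) to (180,137). The right half (scene view) shows the tips at (625,118) and (652,140).

```bash
cat >> h.py <<'E'
def fork(p,yaw,zoff=-.011,L=.106):
    d=np.array([np.cos(yaw),np.sin(yaw),0]);l=np.array([-d[1],d[0],0]);f=np.array(p)+L*d+[0,0,zoff]
    return [f+a*d+b*l+[0,0,c] for a,b,c in((26,16,14),(26,-16,14),(-26,16,3),(-26,-16,3)) for a,b,c in [(a/1e3,b/1e3,c/1e3)]]
E
python3 - <<'E'
from h import *
st=ctrl.get_state();t=cam('top');s=cam('scene')
k=10/3
T=lambda u,v:(185+(u+.5)*.3-.5,180+(v+.5)*.3-.5); S=lambda u,v:(320+(u-400+.5)*.3-.5,155+(v+.5)*.3-.5)
m=fork(st['position'],-.29)
print('proj top crop',((proj(t,m)-[185,180]+.5)*k).round(0).tolist(),'scene',((proj(s,m)-[320,155]+.5)*k+[400,0]).round(0).tolist())
def tri(a,b):
    A=np.zeros((3,3));y=np.zeros(3)
    for c,p in((t,a),(s,b)):
        o,d=ray(c,p);d/=np.linalg.norm(d);M=np.eye(3)-np.outer(d,d);A+=M;y+=M@o
    return np.linalg.solve(A,y).round(4)
for a,b,q in zip([(80,153),(122,159),(67,217),(107,228)],[(650,142),(624,120),(686,118),(660,95)],m): print(tri(T(*a),S(*b)),q.round(4))
E
```

```text
proj top crop [[78.0, 143.0], [119.0, 153.0], [63.0, 213.0], [104.0, 222.0]] scene [[644.0, 142.0], [617.0, 119.0], [682.0, 117.0], [655.0, 94.0]]
[0.546  0.2517 0.2549] [0.553  0.2499 0.2625]
[0.5388 0.2212 0.2559] [0.5438 0.2192 0.2625]
[0.4992 0.2655 0.2448] [0.5031 0.2648 0.2515]
[0.489  0.2353 0.2448] [0.494  0.2341 0.2515]
```

```bash
python3 - <<'E'
from h import *
st=ctrl.get_state();p=np.array(st['position']);d=np.array([np.cos(.285),-np.sin(.285),0])
a=p.copy();a[2]=.169
plan([(a,-.285,-1),(a+.063*d,-.285,-1)]);print(a+.063*d)
E
```

```text
[0.422 0.272 0.169] step mm 91 | [0.0,0.0,0.005,-0.0,0.0,-0.0,-1,0.0,0.0,0.031,-0.0,0.0,-0.001,-1,0.0,0.0,0.083,-0.0,0.0,-0.001,-1,0.0,0.0,0.152,-0.0,0.0,-0.003,-1,0.0,0.0,0.22,-0.0,0.0,-0.004,-1,0.0,0.0,0.272,-0.0,0.0,-0.005,-1,0.0,0.0,0.298,-0.0,0.0,-0.005,-1,0.0,0.0,0.303,-0.0,0.0,-0.005,-1]
[0.483 0.254 0.169] step mm 63 | [-0.003,0.0,0.0,0.0,0.0,0.0,-1,-0.022,0.0,0.0,0.0,0.0,0.0,-1,-0.058,0.0,0.0,0.0,0.0,0.0,-1,-0.105,0.0,0.0,0.0,0.0,0.0,-1,-0.152,0.0,0.0,0.0,0.0,0.0,-1,-0.188,0.0,0.0,0.0,0.0,0.0,-1,-0.207,0.0,0.0,0.0,0.0,0.0,-1,-0.21,0.0,0.0,0.0,0.0,0.0,-1]
[0.48257757 0.25437482 0.169     ]
```

Emit:
jog_arm:
  moves: [0,0,0.005,0,0,0,-1,0,0,0.031,0,0,-0.001,-1,0,0,0.083,0,0,-0.001,-1,0,0,0.152,0,0,-0.003,-1,0,0,0.22,0,0,-0.004,-1,0,0,0.272,0,0,-0.005,-1,0,0,0.298,0,0,-0.005,-1,0,0,0.303,0,0,-0.005,-1]

```text
time: 9.4
position: [0.4217, 0.273, 0.1687]
tool_rot: [-0.445, -3.11, 0.001]
ft_force: [-0.2, -0.5, -1.5]
grip_width: 0.245
grip_force: 60.0
```

Emit:
jog_arm:
  moves: [-0.005,0,0,0,0,0,-1,-0.02,0,0,0,0,0,-1,-0.035,0,0,0,0,0,-1,-0.05,0,0,0,0,0,-1,-0.065,0,0,0,0,0,-1,-0.08,0,0,0,0,0,-1,-0.09,0,0,0,0,0,-1,-0.095,0,0,0,0,0,-1]

```text
time: 10.4
position: [0.4493, 0.265, 0.1691]
tool_rot: [0.445, 3.11, -0.0]
ft_force: [-0.8, -0.1, -0.7]
grip_width: 0.249
grip_force: 60.0
```

```bash
python3 - <<'E'
from h import *
t=cam('top','t2.png');s=cam('scene','s2.png')
A=cv2.imread('pics/t2.png')[190:260,195:265];B=cv2.imread('pics/s2.png')[175:245,340:410]
cv2.imwrite('pics/c2.png',np.hstack([cv2.resize(x,(400,400),interpolation=2) for x in(A,B)]))
E
```

```text
(no output)
```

View pics/c2.png

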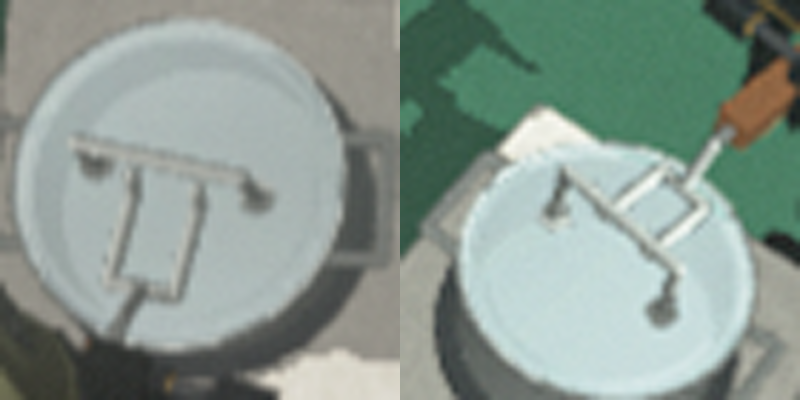

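The tine tips, (133,175) and (200,190), sit just before the bar and are laterally centred between the posts. I'll go on inserting.

Emit:
jog_arm:
  moves: [-0.005,0,0,0,0,0,-1,-0.02,0,0,0,0,0,-1,-0.038,0,0,0,0,0,-1,-0.056,0,0,0,0,0,-1,-0.075,0,0,0,0,0,-1,-0.095,0,0,0,0,0,-1,-0.108,0,0,0,0,0,-1,-0.113,0,0,0,0,0,-1]

```text
time: 11.5
position: [0.4819, 0.2554, 0.1691]
tool_rot: [-0.445, -3.11, 0.0]
ft_force: [0.0, -0.9, -1.7]
grip_width: 0.246
grip_force: 60.0
```

```bash
python3 - <<'E'
from h import *
t=cam('top','t3.png');s=cam('scene','s3.png')
A=cv2.imread('pics/t3.png')[190:260,195:265];B=cv2.imread('pics/s3.png')[175:245,340:410]
cv2.imwrite('pics/c3.png',np.hstack([cv2.resize(x,(400,400),interpolation=2) for x in(A,B)]))
E
```

```text
(no output)
```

View pics/c3.png

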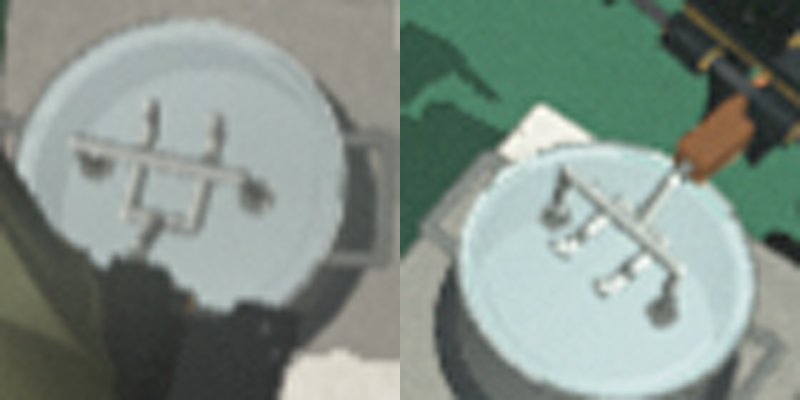

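Both tines are under the bar, which sits mid-way along them. I'll lift slowly.

Emit:
jog_arm:
  moves: [0,0,-0.005,0,0,0,-1,0,0,-0.014,0,0,0,-1,0,0,-0.024,0,0,0,-1,0,0,-0.034,0,0,0,-1,0,0,-0.042,0,0,0,-1,0,0,-0.048,0,0,0,-1,0,0,-0.053,0,0,0,-1,0,0,-0.057,0,0,0,-1]

```text
time: 12.6
position: [0.4817, 0.2556, 0.1863]
tool_rot: [-0.445, -3.11, 0.0]
ft_force: [0.2, 0.6, -2.5]
grip_width: 0.25
grip_force: 60.0
```

Emit:
jog_arm:
  moves: [0,0,-0.005,0,0,0,-1,0,0,-0.01,0,0,0,-1,0,0,-0.015,0,0,0,-1,0,0,-0.02,0,0,0,-1,0,0,-0.025,0,0,0,-1,0,0,-0.03,0,0,0,-1,0,0,-0.035,0,0,0,-1,0,0,-0.04,0,0,0,-1]

```text
time: 13.6
position: [0.4816, 0.2555, 0.1982]
tool_rot: [-0.445, -3.11, 0.0]
ft_force: [0.3, -0.4, -3.7]
grip_width: 0.247
grip_force: 60.0
```

Emit:
jog_arm:
  moves: [0,0,-0.005,0,0,0,-1,0,0,-0.01,0,0,0,-1,0,0,-0.015,0,0,0,-1,0,0,-0.02,0,0,0,-1,0,0,-0.025,0,0,0,-1,0,0,-0.03,0,0,0,-1,0,0,-0.035,0,0,0,-1,0,0,-0.04,0,0,0,-1]

```text
time: 14.6
position: [0.4817, 0.2556, 0.2104]
tool_rot: [0.445, 3.11, 0.0]
ft_force: [0.2, -0.5, -4.5]
grip_width: 0.244
grip_force: 60.0
```

Emit:
jog_arm:
  moves: [0,0,-0.005,0,0,0,-1,0,0,-0.012,0,0,0,-1,0,0,-0.02,0,0,0,-1,0,0,-0.028,0,0,0,-1,0,0,-0.036,0,0,0,-1,0,0,-0.044,0,0,0,-1,0,0,-0.05,0,0,0,-1,0,0,-0.053,0,0,0,-1]

```text
time: 15.6
position: [0.4817, 0.2556, 0.2263]
tool_rot: [0.445, 3.11, 0.0]
ft_force: [0.4, -0.3, -4.2]
grip_width: 0.244
grip_force: 60.0
```

```bash
python3 - <<'E'
from h import *
t=cam('top','t4.png');s=cam('scene','s4.png')
A=cv2.imread('pics/t4.png')[180:265,190:275];B=cv2.imread('pics/s4.png')[165:250,335:420]
cv2.imwrite('pics/c4.png',np.hstack([cv2.resize(x,(400,400),interpolation=2) for x in(A,B)]))
print(ctrl.get_state()['torque'])
E
```

```text
[0.01038171 0.24753698 0.04013461]
```

View pics/c4.png

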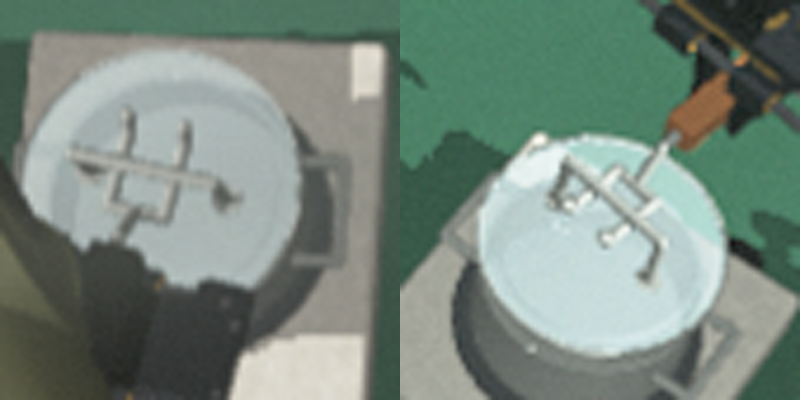

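The lid hangs level from both tines and carries its full weight (Fz is -4.2). I'll raise it and carry it over.

```bash
cat >> h.py <<'E'
def long(P,yaw,f,n):
    s=ctrl.get_state();p=np.array(s['position']);M=rot(s['tool_rot']);N=down(yaw)
    d=M.T@(np.array(P)-p)/.3;w=R.from_matrix(M.T@N).as_rotvec()/(np.pi/3)
    t=np.arange(0,8*n+1)/(8*n);q=t**3*(10-15*t+6*t*t)
    for i in range(n):
        out=[[round(float(v),3)+0. for v in np.r_[d*k,w*k]]+[f] for k in q[8*i+1:8*i+9]-q[8*i]]
        print(str(sum(out,[])).replace(' ',''))
E
python3 - <<'E'
from h import *
p=ctrl.get_state()['position']
long((p[0],p[1],.28),-.285,-1,1);print()
long((.4697,-.1737,p[2]),-.285,-1,4)
E
```

```text
[0.0,0.0,-0.003,0.0,0.0,0.0,-1,0.0,0.0,-0.019,0.0,0.0,0.0,-1,0.0,0.0,-0.049,0.0,0.0,0.0,-1,0.0,0.0,-0.09,0.0,0.0,0.0,-1,0.0,0.0,-0.13,0.0,0.0,0.001,-1,0.0,0.0,-0.161,0.0,0.0,0.001,-1,0.0,0.0,-0.176,0.0,0.0,0.001,-1,0.0,0.0,-0.179,0.0,0.0,0.001,-1]

[0.0,0.0,0.0,0.0,0.0,0.0,-1,-0.001,-0.003,0.0,0.0,0.0,0.0,-1,-0.003,-0.01,0.0,0.0,0.0,0.0,-1,-0.006,-0.022,0.0,0.0,0.0,0.0,-1,-0.011,-0.041,0.0,0.0,0.0,0.0,-1,-0.018,-0.068,0.0,0.0,0.0,0.0,-1,-0.027,-0.102,0.0,0.0,0.0,0.0,-1,-0.038,-0.143,0.0,0.0,0.0,0.0,-1]
[-0.013,-0.049,0.0,0.0,0.0,0.0,-1,-0.028,-0.106,0.0,0.0,0.0,0.0,-1,-0.044,-0.169,0.0,0.0,0.0,0.0,-1,-0.062,-0.238,0.0,0.0,0.0,0.0,-1,-0.082,-0.311,0.0,0.0,0.0,0.0,-1,-0.102,-0.388,0.0,0.0,0.0,0.0,-1,-0.123,-0.468,0.0,0.0,0.0,0.0,-1,-0.144,-0.549,0.0,0.0,0.0,0.0,-1]
[-0.021,-0.081,0.0,0.0,0.0,0.0,-1,-0.042,-0.161,0.0,0.0,0.0,0.0,-1,-0.062,-0.238,0.0,0.0,0.0,0.0,-1,-0.082,-0.311,0.0,0.0,0.0,0.0,-1,-0.1,-0.38,0.0,0.0,0.0,0.0,-1,-0.116,-0.443,0.0,0.0,0.0,0.0,-1,-0.131,-0.5,0.0,0.0,0.0,0.0,-1,-0.144,-0.549,0.0,0.0,0.0,0.0,-1]
[-0.011,-0.042,0.0,0.0,0.0,0.0,-1,-0.02,-0.076,0.0,0.0,0.0,0.0,-1,-0.027,-0.102,0.0,0.0,0.0,0.0,-1,-0.032,-0.121,0.0,0.0,0.0,0.0,-1,-0.035,-0.133,0.0,0.0,0.0,0.0,-1,-0.037,-0.14,0.0,0.0,0.0,0.0,-1,-0.037,-0.143,0.0,0.0,0.0,0.0,-1,-0.038,-0.143,0.0,0.0,0.0,0.0,-1]
```

Emit:
jog_arm:
  moves: [0,0,-0.003,0,0,0,-1,0,0,-0.019,0,0,0,-1,0,0,-0.049,0,0,0,-1,0,0,-0.09,0,0,0,-1,0,0,-0.13,0,0,0,-1,0,0,-0.161,0,0,0,-1,0,0,-0.176,0,0,0,-1,0,0,-0.179,0,0,0,-1]

```text
time: 16.7
position: [0.4817, 0.2556, 0.2801]
tool_rot: [0.445, 3.11, 0.0]
ft_force: [0.4, 0.1, -3.7]
grip_width: 0.251
grip_force: 60.0
```

Emit:
jog_arm:
  moves: [0,0,0,0,0,0,-1,-0.001,-0.003,0,0,0,0,-1,-0.003,-0.01,0,0,0,0,-1,-0.006,-0.022,0,0,0,0,-1,-0.011,-0.041,0,0,0,0,-1,-0.018,-0.068,0,0,0,0,-1,-0.027,-0.102,0,0,0,0,-1,-0.038,-0.143,0,0,0,0,-1]

```text
time: 17.7
position: [0.4806, 0.2103, 0.2799]
tool_rot: [0.445, 3.11, 0.0]
ft_force: [0.2, 0.1, -3.3]
grip_width: 0.249
grip_force: 60.0
```

Emit:
jog_arm:
  moves: [-0.013,-0.049,0,0,0,0,-1,-0.028,-0.106,0,0,0,0,-1,-0.044,-0.169,0,0,0,0,-1,-0.062,-0.238,0,0,0,0,-1,-0.082,-0.311,0,0,0,0,-1,-0.102,-0.388,0,0,0,0,-1,-0.123,-0.468,0,0,0,0,-1,-0.144,-0.549,0,0,0,0,-1]

```text
time: 18.7
position: [0.4756, 0.0391, 0.2799]
tool_rot: [0.446, 3.11, 0.0]
ft_force: [0.4, -0.1, -3.3]
grip_width: 0.252
grip_force: 60.0
```

Emit:
jog_arm:
  moves: [-0.021,-0.081,0,0,0,0,-1,-0.042,-0.161,0,0,0,0,-1,-0.062,-0.238,0,0,0,0,-1,-0.082,-0.311,0,0,0,0,-1,-0.1,-0.38,0,0,0,0,-1,-0.116,-0.443,0,0,0,0,-1,-0.131,-0.5,0,0,0,0,-1,-0.144,-0.549,0,0,0,0,-1]

```text
time: 19.7
position: [0.4706, -0.1309, 0.2799]
tool_rot: [0.446, 3.11, 0.0]
ft_force: [0.8, -0.8, -4.3]
grip_width: 0.245
grip_force: 60.0
```

Emit:
jog_arm:
  moves: [-0.011,-0.042,0,0,0,0,-1,-0.02,-0.076,0,0,0,0,-1,-0.027,-0.102,0,0,0,0,-1,-0.032,-0.121,0,0,0,0,-1,-0.035,-0.133,0,0,0,0,-1,-0.037,-0.14,0,0,0,0,-1,-0.037,-0.143,0,0,0,0,-1,-0.038,-0.143,0,0,0,0,-1]

```text
time: 20.7
position: [0.4702, -0.1734, 0.2798]
tool_rot: [0.444, 3.11, 0.0]
ft_force: [-0.1, -0.7, -3.9]
grip_width: 0.252
grip_force: 60.0
```

```bash
python3 - <<'E'
from h import *
p=ctrl.get_state()['position'];print(p)
long((.4697,-.1737,.115),-.285,-1,2)
E
```

```text
[ 0.47015928 -0.17335386  0.27983846]
[0.0,0.0,0.001,0.0,0.0,0.0,-1,0.0,0.0,0.009,0.0,0.0,0.0,-1,0.0,0.0,0.027,0.0,0.0,0.0,-1,0.0,0.0,0.057,0.0,0.0,0.0,-1,0.0,0.0,0.099,0.0,0.0,0.0,-1,0.0,0.0,0.151,0.0,0.0,0.0,-1,0.0,-0.001,0.211,0.0,0.0,0.0,-1,0.001,-0.001,0.275,0.0,0.0,0.001,-1]
[0.0,0.0,0.064,0.0,0.0,0.0,-1,0.0,0.0,0.124,0.0,0.0,0.0,-1,0.0,-0.001,0.176,0.0,0.0,0.0,-1,0.0,-0.001,0.218,0.0,0.0,0.001,-1,0.001,-0.001,0.248,0.0,0.0,0.001,-1,0.001,-0.001,0.266,0.0,0.0,0.001,-1,0.001,-0.001,0.274,0.0,0.0,0.001,-1,0.001,-0.001,0.275,0.0,0.0,0.001,-1]
```

Emit:
jog_arm:
  moves: [0,0,0.001,0,0,0,-1,0,0,0.009,0,0,0,-1,0,0,0.027,0,0,0,-1,0,0,0.057,0,0,0,-1,0,0,0.099,0,0,0,-1,0,0,0.151,0,0,0,-1,0,-0.001,0.211,0,0,0,-1,0.001,-0.001,0.275,0,0,0,-1]

```text
time: 21.7
position: [0.4695, -0.1737, 0.1958]
tool_rot: [-0.445, -3.109, -0.0]
ft_force: [0.4, -0.2, -4.0]
grip_width: 0.248
grip_force: 60.0
```

Emit:
jog_arm:
  moves: [0,0,0.064,0,0,0,-1,0,0,0.124,0,0,0,-1,0,0,0.176,0,0,0,-1,0,0,0.218,0,0,0,-1,0,0,0.248,0,0,0,-1,0,0,0.266,0,0,0,-1,0,0,0.274,0,0,0,-1,0,0,0.275,0,0,0,-1]

```text
time: 22.7
position: [0.47, -0.1738, 0.1151]
tool_rot: [0.445, 3.109, 0.0]
ft_force: [-0.2, 0.1, -4.8]
grip_width: 0.244
grip_force: 60.0
```

```bash
python3 - <<'E'
from h import *
t=cam('top','t5.png');s=cam('scene','s5.png')
A=cv2.imread('pics/t5.png')[175:275,325:425];B=cv2.imread('pics/s5.png')[125:225,220:320]
cv2.imwrite('pics/c5.png',np.hstack([cv2.resize(x,(400,400),interpolation=2) for x in(A,B)]))
E
```

View pics/c5.png

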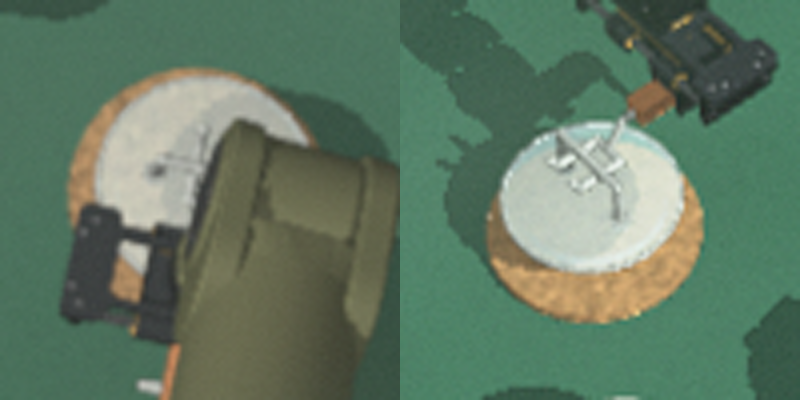

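```bash
python3 - <<'E'
from h import *
t=cam('top');s=cam('scene')
S=lambda u,v:(220+(u-400+.5)/4-.5,125+(v+.5)/4-.5); T=lambda u,v:(325+(u+.5)/4-.5,175+(v+.5)/4-.5)
for zb in(.106,.110):
    a=atz(s,S(562,131),zb);b=atz(s,S(618,187),zb);print('bar mid scene',((a+b)/2).round(4),np.linalg.norm(a-b))
th=np.linspace(0,2*np.pi,181)
def ext(c,x,y,z,r,o): 
    q=(proj(c,np.c_[x+r*np.cos(th),y+r*np.sin(th),0*th+z])-o[:2]+.5)*4+[o[2],0]
    return np.r_[q.min(0),q.max(0)].round(0)
so=np.array([220,125,400]);to=np.array([325,175,0])
print('scene trivet',ext(s,.5684,-.2015,.012,.1,so),'lid',ext(s,.5684,-.2015,.055,.0825,so),'seen lid 499,120,686,273 trivet r 703 b 323')
print('top trivet',ext(t,.566,-.205,.012,.1,to),'lid',ext(t,.566,-.205,.055,.0825,to))
E
```

```text
bar mid scene [ 0.5613 -0.2029  0.106 ] 0.08053605392394907
bar mid scene [ 0.5636 -0.2008  0.11  ] 0.08025321324136021
scene trivet [486. 141. 703. 319.] lid [499. 127. 683. 276.] seen lid 499,120,686,273 trivet r 703 b 323
top trivet [ 69.  69. 331. 327.] lid [ 97.  77. 320. 297.]
```

The scene view shows the lid at x 499–686 and rows 120–273, against 499–683 and 127–276 predicted for a centred lid. It is centred within a few mm, so I'll lower it gently with a 2 mm forward nudge.

Emit:
jog_arm:
  moves: [0,0,0.004,0,0,0,-1,-0.001,0,0.012,0,0,0,-1,-0.002,0.001,0.024,0,0,0,-1,-0.003,0.001,0.038,0,0,0,-1,-0.004,0.002,0.052,0,0,0,-1,-0.005,0.002,0.064,0,0,0,-1,-0.006,0.002,0.072,0,0,0,-1,-0.006,0.002,0.075,0,0,0,-1]

```text
time: 23.9
position: [0.4716, -0.1737, 0.0922]
tool_rot: [-0.445, -3.11, -0.0]
ft_force: [0.5, -0.1, -3.8]
grip_width: 0.244
grip_force: 60.0
```

Emit:
jog_arm:
  moves: [0,0,0.003,0,0,0,-1,0,0,0.007,0,0,0,-1,0,0,0.011,0,0,0,-1,0,0,0.015,0,0,0,-1,0,0,0.019,0,0,0,-1,0,0,0.023,0,0,0,-1,0,0,0.027,0,0,0,-1,0,0,0.03,0,0,0,-1]

```text
time: 24.9
position: [0.4716, -0.1737, 0.0833]
tool_rot: [-0.445, -3.11, -0.0]
ft_force: [0.5, 1.2, -3.7]
grip_width: 0.25
grip_force: 60.0
```

Emit:
jog_arm:
  moves: [0,0,0.003,0,0,0,-1,0,0,0.007,0,0,0,-1,0,0,0.011,0,0,0,-1,0,0,0.015,0,0,0,-1,0,0,0.019,0,0,0,-1,0,0,0.023,0,0,0,-1,0,0,0.027,0,0,0,-1,0,0,0.03,0,0,0,-1]

```text
time: 25.9
position: [0.4717, -0.1737, 0.0743]
tool_rot: [0.445, 3.11, 0.0]
ft_force: [-0.5, 0.2, -1.5]
grip_width: 0.248
grip_force: 60.0
```

The load has come off, so the lid is down on the trivet. Next: centre the tines in the loop's gap, back out and rise.

Emit:
jog_arm:
  moves: [0,0,0.004,0,0,0,-1,0,0,0.011,0,0,0,-1,0,0,0.02,0,0,0,-1,0,0,0.03,0,0,0,-1,0,0,0.04,0,0,0,-1,0,0,0.05,0,0,0,-1,0,0,0.056,0,0,0,-1,0,0,0.059,0,0,0,-1]

```text
time: 26.9
position: [0.4716, -0.1737, 0.0565]
tool_rot: [-0.445, -3.11, -0.0]
ft_force: [0.2, 0.3, -0.9]
grip_width: 0.248
grip_force: 60.0
```

```bash
python3 - <<'E'
from h import *
t=cam('top','t6.png');s=cam('scene','s6.png');print(ctrl.get_state()['position'],ctrl.get_state()['ft_force'])
A=cv2.imread('pics/t6.png')[175:275,325:425];B=cv2.imread('pics/s6.png')[130:210,230:310]
cv2.imwrite('pics/c6.png',np.hstack([cv2.resize(x,(400,400),interpolation=2) for x in(A,B)]))
E
```

```text
[ 0.47166504 -0.1736877   0.05661818] [ 0.41817217 -0.62100049 -1.65016665]
```

View pics/c6.png

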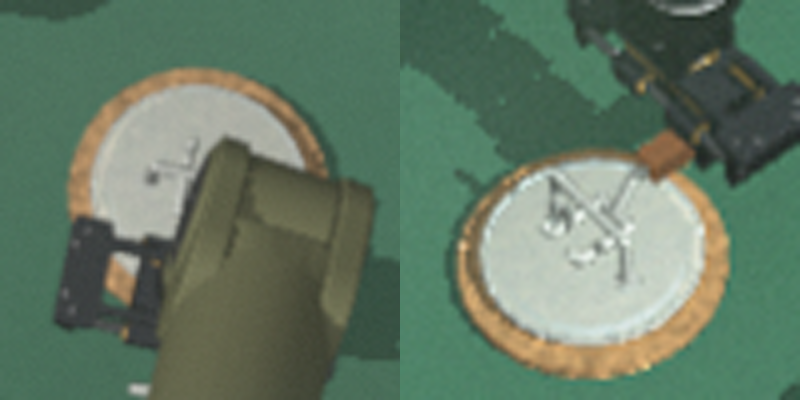

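The lid sits centred on the trivet with the tines free under the bar. I'll withdraw straight back, then up.

Emit:
jog_arm:
  moves: [0.003,0,0,0,0,0,-1,0.018,0,0,0,0,0,-1,0.043,0,0,0,0,0,-1,0.075,0,0,0,0,0,-1,0.11,0,0,0,0,0,-1,0.14,0,0,0,0,0,-1,0.16,0,0,0,0,0,-1,0.17,0,0,0,0,0,-1]

```text
time: 28.0
position: [0.4225, -0.1592, 0.0568]
tool_rot: [0.445, 3.11, 0.001]
ft_force: [-0.5, 0.2, -2.1]
grip_width: 0.252
grip_force: 60.0
```

Emit:
jog_arm:
  moves: [0,0,-0.01,0,0,0,-1,0,0,-0.05,0,0,0,-1,0,0,-0.12,0,0,0,-1,0,0,-0.2,0,0,0,-1,0,0,-0.28,0,0,0,-1,0,0,-0.34,0,0,0,-1,0,0,-0.38,0,0,0,-1,0,0,-0.4,0,0,0,-1]

```text
time: 29.0
position: [0.423, -0.1595, 0.1775]
tool_rot: [0.445, 3.109, 0.0]
ft_force: [1.1, -0.6, -1.7]
grip_width: 0.247
grip_force: 60.0
```

```bash
python3 - <<'E'
from h import *
long((.4665,.017,.12),.35,-1,2);print();plan([((.4665,.017,.025),.35,-1)],start=((.4665,.017,.12),.35))
E
```

```text
[0.0,0.001,0.0,0.0,0.0,-0.001,-1,0.0,0.01,0.003,0.0,0.0,-0.01,-1,0.001,0.03,0.009,0.0,0.0,-0.03,-1,0.003,0.063,0.02,0.0,0.0,-0.063,-1,0.005,0.109,0.035,0.0,0.0,-0.109,-1,0.007,0.167,0.053,0.0,0.0,-0.167,-1,0.01,0.233,0.074,0.0,0.0,-0.233,-1,0.013,0.303,0.096,0.0,0.001,-0.303,-1]
[0.003,0.07,0.022,0.0,0.0,-0.07,-1,0.006,0.136,0.043,0.0,0.0,-0.136,-1,0.008,0.194,0.061,0.0,0.0,-0.194,-1,0.01,0.24,0.076,0.0,0.0,-0.24,-1,0.012,0.273,0.087,0.0,0.0,-0.273,-1,0.013,0.293,0.093,0.0,0.001,-0.293,-1,0.013,0.301,0.095,0.0,0.001,-0.301,-1,0.013,0.303,0.096,0.0,0.001,-0.303,-1]

[0.466 0.017 0.025] step mm 95 | [0.0,0.0,0.005,0.0,0.0,0.0,-1,0.0,0.0,0.033,0.0,0.0,0.0,-1,0.0,0.0,0.087,0.0,0.0,0.0,-1,0.0,0.0,0.158,0.0,0.0,0.0,-1,0.0,0.0,0.23,0.0,0.0,0.0,-1,0.0,0.0,0.284,0.0,0.0,0.0,-1,0.0,0.0,0.312,0.0,0.0,0.0,-1,0.0,0.0,0.317,0.0,0.0,0.0,-1]
```

```bash
python3 - <<'E'
from h import *
plan([((.445,-.071,.15),.03,-1),((.4665,.017,.12),.35,-1)])
E
```

```text
[ 0.445 -0.071  0.15 ] step mm 95 | [0.0,0.005,0.001,0.0,0.0,-0.005,-1,0.001,0.031,0.009,0.0,0.0,-0.031,-1,0.003,0.084,0.025,0.0,0.0,-0.083,-1,0.006,0.152,0.046,0.0,0.001,-0.15,-1,0.009,0.22,0.067,0.0,0.001,-0.217,-1,0.011,0.272,0.082,0.0,0.001,-0.269,-1,0.012,0.299,0.09,0.0,0.001,-0.295,-1,0.013,0.304,0.092,0.0,0.001,-0.3,-1]
[0.466 0.017 0.12 ] step mm 95 | [-0.001,0.005,0.002,0.0,0.0,-0.005,-1,-0.008,0.03,0.01,0.0,0.0,-0.032,-1,-0.022,0.08,0.028,0.0,0.0,-0.084,-1,-0.04,0.146,0.05,0.0,0.0,-0.153,-1,-0.058,0.211,0.072,0.0,0.0,-0.221,-1,-0.072,0.261,0.09,0.0,0.0,-0.274,-1,-0.079,0.286,0.098,0.0,0.0,-0.301,-1,-0.08,0.291,0.1,0.0,0.0,-0.306,-1]
```

Emit:
jog_arm:
  moves: [0,0.005,0.001,0,0,-0.005,-1,0.001,0.031,0.009,0,0,-0.031,-1,0.003,0.084,0.025,0,0,-0.083,-1,0.006,0.152,0.046,0,0,-0.15,-1,0.009,0.22,0.067,0,0,-0.217,-1,0.011,0.272,0.082,0,0,-0.269,-1,0.012,0.299,0.09,0,0,-0.295,-1,0.013,0.304,0.092,0,0,-0.3,-1]

```text
time: 30.0
position: [0.4446, -0.0704, 0.1489]
tool_rot: [0.049, -3.141, 0.0]
ft_force: [0.1, 0.3, -0.8]
grip_width: 0.25
grip_force: 60.0
```

Emit:
jog_arm:
  moves: [-0.001,0.005,0.002,0,0,-0.005,-1,-0.008,0.03,0.01,0,0,-0.032,-1,-0.022,0.08,0.028,0,0,-0.084,-1,-0.04,0.146,0.05,0,0,-0.153,-1,-0.058,0.211,0.072,0,0,-0.221,-1,-0.072,0.261,0.09,0,0,-0.274,-1,-0.079,0.286,0.098,0,0,-0.301,-1,-0.08,0.291,0.1,0,0,-0.306,-1]

```text
time: 31.0
position: [0.4659, 0.0176, 0.1189]
tool_rot: [0.55, -3.093, 0.0]
ft_force: [-0.3, 0.3, -1.8]
grip_width: 0.243
grip_force: 60.0
```

Emit:
jog_arm:
  moves: [0,0,0.005,0,0,0,-1,0,0,0.033,0,0,0,-1,0,0,0.087,0,0,0,-1,0,0,0.158,0,0,0,-1,0,0,0.23,0,0,0,-1,0,0,0.284,0,0,0,-1,0,0,0.312,0,0,0,-1,0,0,0.317,0,0,0,-1]

```text
time: 32.0
position: [0.4657, 0.0171, 0.0235]
tool_rot: [0.548, -3.093, 0.0]
ft_force: [0.3, -0.2, -1.4]
grip_width: 0.246
grip_force: 60.0
```

Emit:
jog_arm:
  moves: [0,0,0.002,0,0,0,-1,0,0,0.005,0,0,0,-1,0,0,0.008,0,0,0,-1,0,0,0.011,0,0,0,-1,0,0,0.014,0,0,0,-1,0,0,0.017,0,0,0,-1,0,0,0.02,0,0,0,-1,0,0,0.022,0,0,0,-1]

```text
time: 33.0
position: [0.4659, 0.0172, 0.0173]
tool_rot: [-0.548, 3.093, 0.0]
ft_force: [-0.1, 0.1, -2.1]
grip_width: 0.246
grip_force: 60.0
```

Emit:
jog_arm:
  moves: [0,0,0.001,0,0,0,-1,0,0,0.002,0,0,0,-1,0,0,0.003,0,0,0,-1,0,0,0.004,0,0,0,-1,0,0,0.005,0,0,0,-1,0,0,0.006,0,0,0,-1,0,0,0.006,0,0,0,-1,0,0,0.006,0,0,0,-1]

```text
time: 34.0
position: [0.4659, 0.0172, 0.0156]
tool_rot: [-0.548, 3.093, 0.0]
ft_force: [-0.1, 0.4, -1.9]
grip_width: 0.247
grip_force: 60.0
```

Emit:
jog_arm:
  moves: [0,0,0,0,0,0,-1,0,0,0,0,0,0,-1,0,0,0,0,0,0,-0.2,0,0,0,0,0,0,0,0,0,0,0,0,0.2,0,0,0,0,0,0.4,0,0,0,0,0,0,0.4,0,0,0,0,0,0,0.4]
  newtons: 10

```text
invalid input
```

Emit:
jog_arm:
  moves: [0,0,0,0,0,0,0.4,0,0,0,0,0,0,0.4,0,0,-0.01,0,0,0,0.4,0,0,-0.05,0,0,0,0.4,0,0,-0.12,0,0,0,0.4,0,0,-0.22,0,0,0,0.4,0,0,-0.32,0,0,0,0.4,0,0,-0.38,0,0,0,0.4]

```text
time: 35.0
position: [0.4669, 0.0172, 0.1322]
tool_rot: [-0.547, 3.09, 0.001]
ft_force: [0.1, 0.2, -0.7]
grip_width: 0.703
grip_force: 0.0
```

Emit:
jog_arm:
  moves: [0,0,-0.02,0,0,0,0.4,0,0,-0.06,0,0,0,0.4,0,0,-0.12,0,0,0,0.4,0,0,-0.2,0,0,0,0.4,0,0,-0.28,0,0,0,0.4,0,0,-0.34,0,0,0,0.4,0,0,-0.38,0,0,0,0.4,0,0,-0.4,0,0,0,0.4]

```text
time: 36.0
position: [0.4659, 0.0172, 0.2499]
tool_rot: [-0.548, 3.093, 0.0]
ft_force: [-1.0, -0.0, -0.2]
grip_width: 0.703
grip_force: 0.0
```

```bash
python3 - <<'E'
from h import *
for n,lo,hi in(('top',(290,180),(420,270)),('scene',(235,150),(305,215))):
    c=cam(n,n+'9.png')
    for nm,z,x0,f in(('orange handle',.044,None,lambda h:(h[...,0]<14)&(h[...,1]>130)),):
        im=cv2.cvtColor(c['pixels'],cv2.COLOR_RGB2HSV); m=f(im).astype(np.uint8)
        for k in cv2.findContours(m,0,1)[0]:
            (u,v),(w,h),a=cv2.minAreaRect(k); P=atz(c,(u,v),z)
            if cv2.contourArea(k)>40 and abs(P[0]-.46)<.12 and abs(P[1]-.02)<.12: print(n,nm,P.round(3),w,h,a)
    im=cv2.cvtColor(c['pixels'],cv2.COLOR_RGB2HSV)[lo[1]:hi[1],lo[0]:hi[0]]
    rough=proj(c,[[.567,-.203,.03]])[0];
    m=((im[...,1]<60)&(im[...,2]>140)).astype(np.uint8)
    k=max(cv2.findContours(m,0,1)[0],key=cv2.contourArea)[:,0]+lo
    w=np.array([atz(c,p,.022)[:2] for p in k]);print(n,'lid',(w.min(0)/2+w.max(0)/2).round(4),np.ptp(w,axis=0).round(3))
print(ctrl.get_state()['time'])
E
```

```text
top lid [ 0.5683 -0.203 ] [0.165 0.165]
scene orange handle [0.46  0.016 0.044] 5.356272220611572 27.450895309448242 11.888657569885254
scene lid [ 0.5665 -0.2028] [0.167 0.167]
36.1
```

```bash
python3 - <<'E'
from h import *
P={}
for f in('scene0','scene9'):
    a=cv2.imread(f'pics/{f}.png');h=cv2.cvtColor(a,cv2.COLOR_BGR2HSV);m=((h[...,0]<14)&(h[...,1]>130)).astype(np.uint8)[160:205,315:350]
    k=max(cv2.findContours(m,0,1)[0],key=cv2.contourArea);print(f,cv2.minAreaRect(k),cv2.contourArea(k)); P[f]=a.astype(int)
d=np.abs(P['scene0']-P['scene9']).max(2)>40
for n,p in dict(bowls=(274,246),whisk=(425,280),bottle=(199,148)).items(): print(n,d[p[1]-25:p[1]+25,p[0]-20:p[0]+20].sum())
g=cv2.cvtColor(cv2.imread('pics/scene9.png'),cv2.COLOR_BGR2HSV)[195:225,318:345]
print('\n'.join(''.join('#' if v<95 else '.' for v in r) for r in g[...,1]))
E
```

```text
scene0 ((19.356674194335938, 22.37746238708496), (5.332695007324219, 27.271589279174805), 10.784297943115234) 105.5
scene9 ((19.517244338989258, 22.29310417175293), (5.356272220611572, 27.450895309448242), 11.888657569885254) 104.5
bowls 0
whisk 0
bottle 0
...##.##..#..##..#.........
...#.#.#..#.###..#........#
...##.....#####..#.........
...#........#####.........#
.....##.#..####......###..#
#######....####.......##...
.......#...####.#...#.##.#.
.#...#.#...###..##.#..#..##
#..##.#.#.####...######.###
......#...####...##.#.#...#
.#....########..#..##...#.#
..#..############...##.#.#.
..#..#############.#.#####.
...#.#################..#.#
.#...###.....#####.#....#.#
..#.####.#....###..#.#....#
##..####.#...####..#.####..
.#..####.##.#####.#..#..###
#...####.##.#####.#....#.##
#...######..#####..#.#..###
.#.####.#....###...#.....##
#..####...######..#####.###
######......####.#.##..####
#.#.##......#######...#####
..#...#.....####......#####
..#..####...###..#...######
.#.##....#.#....##..#######
.#.##..####.##..##.########
.#...#.....#...##.#########
..#..###..#.#.##.##########
```

The lifter is lying upright where it started, the lid is centred on the trivet, and the bowls, whisk and bottle are untouched.

```bash
python3 -c "
from bench import ctrl
print(ctrl.close_job())"
```

```text
the job is handed in; nothing more can be done
None
```

The job is handed in: the lid is right way up within about 2 mm of the trivet's centre, the lifter is back on the bare counter, and the bowls, whisk and bottle did not move (about 36 s; no sign of a hard knock in the force readings at each move's end).

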